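# Move the lift-off splash guard to the stand with the vial

## Task

Two small stands on the worktop share one hinged splash guard. Pinch the two sprung tabs on top of the guard together to draw in its hinge pins, lift the guard off the empty stand, lower it gently until it bears in the saddles of the stand that holds the vial, and only then let both pins spring fully out into their holes so that the guard hangs straight down with the tabs released. Feel it home without forcing it against the stands, and do not disturb the vial or the other things around.

Things in the scene. Friction and masses are not known exactly. Their poses are not given: they have to be found in the camera images.
- guard_axis (a point): Centre of the guard's hinge barrel, an aluminium rod 16 mm thick and 124 mm long along the guard's y axis. In a stand it lies in both U saddles with about 1.5 mm of play each way in x and y and turns there as a hinge. At the start it hangs in stand_a, pins out, panel straight down.
- guard: The loose guard, 0.22 to 0.4 kg: origin at its barrel's centre, z up, y along the barrel to its left tab, x to the back. Grey panel 6 mm thick and 86 mm wide hangs to 73 mm below the origin. Two upright steel tabs stand on the barrel, 4 mm thick (y), 20 mm wide (x), tops 44 mm above the origin; the barrel's top is 8 mm above it. Clear the other stand before lowering.
- tab_left (a point): Middle of the outer face of the left tab (guard's +y side), 32 mm above the barrel's centre and 28 mm to the side of it while the pin is out. Outer faces of the two tabs are 56 mm apart with the pins out, 34 mm when both are drawn in. Tab and hinge pin (7 mm in diameter, flat end) are one piece, sliding along the barrel.
- tab_right (a point): Same for the right tab (guard's -y side).
- pin_left (a joint): Travel of the left hinge pin in m: 0 = fully out, tip 10 mm beyond the barrel's end; 0.011 = fully drawn in, tip inside the barrel. A spring pushes it out with 4 N at 0 and 9 N at 0.011; pushing the tab towards the other tab draws it in.
- pin_right (a joint): Same for the right hinge pin.
- stand_a_seat (a point): Middle of the hinge line of the empty stand, 105 mm above the worktop, axes as its body's. Each post has a U saddle: 50 to 63.5 mm out in y, slot 19 mm wide in x, floor 8 mm below the hinge line, horns 3 mm above it, 2 mm chamfers. Outside it a cheek: inner face 63.5 mm out, 8 mm thick, top 17 mm above the line, 2 mm inner chamfer, 10.4 mm square pin hole on the line.
- stand_b_seat (a point): Middle of the hinge line of the stand with the vial at the nominal setting, 105 mm up; the true line is up to 5 mm off in x and 8 mm in z (see stand_b), axes as its body's. Each post has a U saddle: 50 to 63.5 mm out in y, slot 19 mm wide in x, floor 8 mm below the hinge line, horns 3 mm above it, 2 mm chamfers. Outside it a cheek: inner face 63.5 mm out, 8 mm thick, top 17 mm above the line, 2 mm inner chamfer, 10.4 mm square pin hole on the line.
- stand_a: The empty stand, which carries the guard at the start. Fixed grey base plate 116 x 164 x 10 mm with a steel cross slide, two aluminium posts 143 mm apart over their outer faces, a steel ring (vial nest) 52 mm behind the hinge line. Origin on the worktop under the middle of the hinge line; z up, y along the hinge line to the left post, x back to the nest.
- stand_b: The stand with the vial, where the guard must go (on the left or the right). Shape, origin and axes as stand_a, base fixed, but its pair of posts sits on a clamped cross slide and jack: it may stand up to 5 mm off the middle fore or aft (x) and up to 8 mm high or low. This setting is not in the measured poses, which are the base's; feel for the saddles. The clamps hold; the posts do not give.
- vial: Loose glass vial with black screw cap, 25 mm in diameter, 58 mm tall, standing in the nest of stand_b (52 mm behind the hinge line); origin at its underside. Leave alone.
- measuring_glass: Bystander: small clear measuring glass, 53 mm wide, 56 mm tall; origin at its underside. Leave alone.
- jar: Bystander: small jar with white lid, 50 mm wide, 66 mm tall; origin at its underside. Leave alone.
- boat: Bystander: white plastic weighing boat, 67 x 67 x 16 mm; origin at its underside. Leave alone.

How it is judged (in metres and radians):
On the way, in this order (a step that is already met when the one before it is completed fails the run):
1. The pins are drawn in and the guard is lifted clear of the empty stand, its barrel more than 30 mm above that stand's seat (z of guard_axis in the frame of stand_a_seat above 0.03 m and value of joint each of pin_left, pin_right above 0.007 m), for 0.2 s.
2. With its pins still drawn in, the guard is down on the stand with the vial and bears on it (x of guard_axis in the frame of stand_b_seat between -0.008 and 0.008 m and y of guard_axis in the frame of stand_b_seat between -0.004 and 0.004 m and z of guard_axis in the frame of stand_b_seat between -0.0105 and 0.0105 m and value of joint each of pin_left, pin_right above 0.007 m and contact force between guard and stand_b above 1 N), for 0.1 s.
At the end, for the whole second after the job is handed in: The guard hangs at rest on the stand with the vial: both pins within 3 mm of fully out, in their holes; barrel within 8 mm in x, 10.5 mm in height, 4 mm sideways of the nominal seat (room for the unknown post setting); panel within 0.15 rad of plumb; the vial upright in its nest (x of guard_axis in the frame of stand_b_seat between -0.008 and 0.008 m and y of guard_axis in the frame of stand_b_seat between -0.004 and 0.004 m and z of guard_axis in the frame of stand_b_seat between -0.0105 and 0.0105 m and value of joint each of pin_left, pin_right below 0.003 m and angle between each of guard, vial's own z axis and vertical below 0.15 rad and angle between the y axis of guard and the y axis of stand_b, either way round below 0.06 rad and linear speed of guard below 0.03 m/s and angular speed of guard below 0.4 rad/s and z of vial in the frame of stand_b below 0.016 m); the robot touches nothing.
It fails at once if The guard or its pins are wrenched against the stand they come from with more than 60 N (contact force between guard and stand_a above 60 N).
It fails at once if The guard or its pins are forced against the stand with the vial with more than 25 N (contact force between guard and stand_b above 25 N).
It fails at once if The vial is tipped or knocked out of its nest (angle between vial's own z axis and vertical above 0.35 rad or distance of vial from where it was at the start of the episode above 0.012 m).
It fails at once if A bystander (measuring glass, jar, weighing boat) is shifted by more than 20 mm (distance of any of measuring_glass, jar, boat from where it was at the start of the episode above 0.02 m).
It also fails if it takes over 53 s, if anything falls off the work surface, if the arm or the gripper's body presses on something with over 40 N, if the wrist force passes 120 N, or if a joint passes its speed limit or range.

## Robot

A 6-joint arm with a two-finger parallel gripper is mounted at the origin on a cart in front of the work surface, level with it; the furniture and walls round the work are solid. World frame = base frame: x ahead of the robot, y to its left, z up, the work surface at z = 0. Lengths are in mm, angles in degrees, forces in N, time in s.
With the tool pointing down it reaches from about 325 to 875 mm from the base axis. Payload 4.4 kg.
Tool frame: the origin (TCP) lies midway between the tips of the shut fingers; the grasp point (between the pads) lies bot.grasp_offset behind it (bot.grasp_offset is the distance from the TCP to the grasp point, in mm); z points along the fingers, x is the direction in which the jaws open and shut, and the axes are right-handed (so a half turn about z gives the same grasp; the last joint's range is limited). The gripper opens to 85 mm and grips with 20 to 120 N. Pads are 22 mm wide; open, the fingers measure 114 mm over their backs; the gripper's body (76 mm by 85 mm) begins 54 mm behind the grasp point. The pads swing forward as they close: fully open they stand 13 mm farther back than shut.
Start: joints at [-81.847, 11.837, 88.321, -0, 79.842, -8.623], TCP at [165.952, -550.534, 231.282] pointing down, gripper open.
Joint ranges: [-156.59, 156.59], [-49.26, 127.26], [12.9, 141.05], [-63.56, 243.56], [4.71, 150.69], [-161.64, 161.64]. Speed limits (degrees/s): [159.86, 159.86, 180, 180, 180, 180].

## Interface

Orientations are given as [roll, pitch, yaw] about the fixed x, y, z axes, in that order (R = Rz(yaw) Ry(pitch) Rx(roll)).
In Python, from bench import bot gives the robot as it stands.
- The arm moves only by the shell command python3 -m handwheel 'ROWS'. ROWS is JSON, one flat list of numbers, 7 for each row, row after row: the opening, from 0 (shut) to 1 (fully open), then the shift along the tool's x, y, z in m, then the turn, a rotation vector about the tool's x, y, z in rad. A call has 1 to 12 rows; each row shifts and turns the pose as measured when the row begins, along the tool's axes as they then stand; what a row does not reach is not made up. A row lasts 1/12 s, in which the tool goes at most 41.7 mm and 7.16 degrees, less where a joint would pass 70% of its speed; a pose out of reach is approached as far as the arm can. A call with a gripper value outside its range is refused whole. The fingers move at their own pace and stop on an object; the grip force is fixed at half the most. Time passes only in rows, so rows that do not move let the fingers close. It gives the time, the measured TCP pose, the force and the opening at its end, in the units of the state.
- bot.observe(): the state, without advancing time (a new reading comes with each control period).
- bot.read_camera(name): name is "side" or "top" or "wrist"; returns the picture (384x512x3 uint8, red, green, blue); there is no depth.
- bot.get_calibration(name): a dict with "camera_matrix" (3x3 intrinsics, pixels), "camera_from_world" (4x4, takes a point from world to camera coordinates). Camera axes: x right, y down, z forward; pixel columns grow to the right and rows downward; lengths in mm; the calibration is good to about 2 mm. A picture is of the moment at which its call begins: read the wrist's pose just before it. get_calibration takes no time and is no camera call; for the wrist camera it gives the pose at the moment of the call.
- bot.finish_job(): hands the job in, once; it reports no verdict.
Trained networks look in the newest picture that a camera, given by its name, has taken for a name from the list of things; names that differ only in an ending like _2 or _b are one class to them, and where a whole thing is asked for, a point or a joint stands for the part that bears it (a point fixed in the world has none). Each returns a list of dicts, best first, with "confidence" (0 to 1); they miss things now and then, are a little off and sometimes report something else, mostly with a low value. They report only what shows in the picture. A call takes as long as a camera call.
- bot.spot_in(camera, thing): "bbox" ([left, top, right, bottom] in pixels, round what is visible of it).
- bot.regions_of(camera, thing): "mask" (384x512 bool, what is visible of it) and "bbox" ([left, top, right, bottom] in pixels, round what is visible of it).
The state is a dict: "clock": time; "joint_pos": joint angles; "joint_vel": joint speeds; "tau": joint torques, N m; "tool_pos": TCP position; "eef_rot": TCP orientation; "ft_force": force on the tool from outside, world axes, zero at the start; "ft_torque": the same for the moment, N m; "width": finger opening in mm.
Only numpy, scipy, OpenCV 4.12 (cv2) and the standard library are available. Lean on these libraries where they do the work, as an engineer would, in place of code of your own. Each camera call takes 0.05 s, during which the arm holds its last target.

## Working session

There is one attempt and no reset: what is moved stays moved. The work goes in short steps, Python scripts to look and compute and a shell command to move; the robot and the scene stay as the last step left them, time stands still between calls to the robot, and variables do not carry over. Pictures are saved under pics/ and viewed, and the job is handed in when it is done.

```bash
ls; mkdir -p pics
python3 - <<'E'
from bench import bot
import cv2,numpy as np
print(bot.observe(), bot.grasp_offset)
for n in ["side","top","wrist"]:
    im=bot.read_camera(n); cv2.imwrite(f"pics/{n}0.png",im[:,:,::-1])
    c=bot.get_calibration(n); print(n,np.round(c["camera_matrix"],1).tolist(),np.round(c["camera_from_world"],4).tolist())
    for t in ["guard","stand_a","stand_b","vial","tab_left","tab_right","jar","boat","measuring_glass"]:
        try: print(n,t,[(np.round(d["bbox"]).tolist(),round(d["confidence"],2)) for d in bot.spot_in(n,t)][:3])
        except Exception as e: print(n,t,e)
E
```

```text
pics
{'clock': 0.0, 'joint_pos': array([-8.18489049e+01,  1.18845181e+01,  8.84058681e+01,  2.47433415e-03,
        7.98414088e+01, -8.62509300e+00]), 'joint_vel': array([-0.00433275,  0.03742909, -0.03587626, -0.0180734 ,  0.07312442,
       -0.07398215]), 'tau': array([ 2.43338152e-03, -3.83031607e+01, -2.91592973e+01, -5.01879114e-06,
        1.04126244e-02,  2.07231915e-05]), 'tool_pos': array([ 165.83752071, -549.77079267,  230.11424917]), 'eef_rot': array([-1.79977828e+02,  1.29939377e-01, -7.32242260e+01]), 'ft_force': array([ 0.79366223, -0.20294977, -0.2770195 ]), 'ft_torque': array([-0.0032521 , -0.00311013, -0.0237836 ]), 'width': 85.32399415047513} 18.700000000000003
side [[450.6, 0.0, 264.8], [0.0, 450.6, 186.5], [0.0, 0.0, 1.0]] [[-0.9994, -0.0347, 0.0094, 602.6432], [-0.029, 0.6233, -0.7814, 180.4739], [0.0212, -0.7812, -0.6239, 1105.9614], [0.0, 0.0, 0.0, 1.0]]
side guard [([278.0, 141.0, 290.0, 172.0], 0.79)]
side stand_a [([257.0, 143.0, 297.0, 210.0], 0.82), ([260.0, 232.0, 326.0, 326.0], 0.56)]
side stand_b [([257.0, 143.0, 297.0, 210.0], 0.82), ([260.0, 232.0, 32
[... 542 characters left out ...]
0.0, 214.0], 0.74)]
top stand_b [([263.0, 176.0, 330.0, 214.0], 0.74)]
top vial []
top tab_left []
top tab_right []
top jar [([192.0, 133.0, 214.0, 154.0], 0.76), ([309.0, 194.0, 316.0, 204.0], 0.3)]
top boat [([334.0, 143.0, 357.0, 173.0], 0.78), ([119.0, 190.0, 196.0, 237.0], 0.69)]
top measuring_glass [([339.0, 196.0, 362.0, 219.0], 0.62)]
wrist [[307.3, 0.0, 254.1], [0.0, 307.3, 191.8], [0.0, 0.0, 1.0]] [[0.2891, -0.9573, -0.0004, -575.247], [-0.9242, -0.2792, 0.2605, -34.5553], [-0.2495, -0.0749, -0.9655, 378.6252], [0.0, 0.0, 0.0, 1.0]]
wrist guard []
wrist stand_a []
wrist stand_b []
wrist vial []
wrist tab_left []
wrist tab_right []
wrist jar []
wrist boat []
wrist measuring_glass []
```

View pics/side0.png

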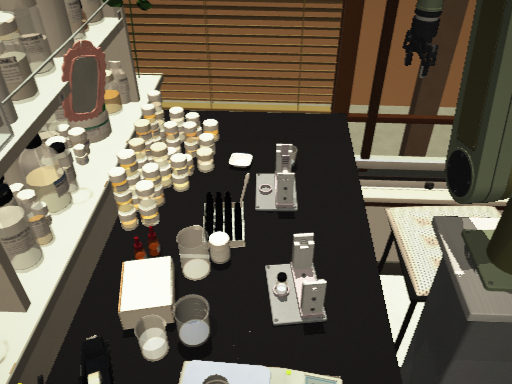

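View pics/top0.png

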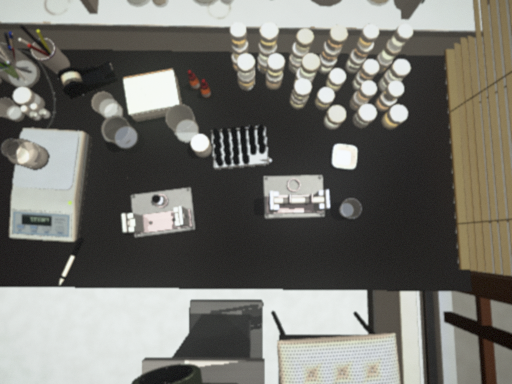

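View pics/wrist0.png

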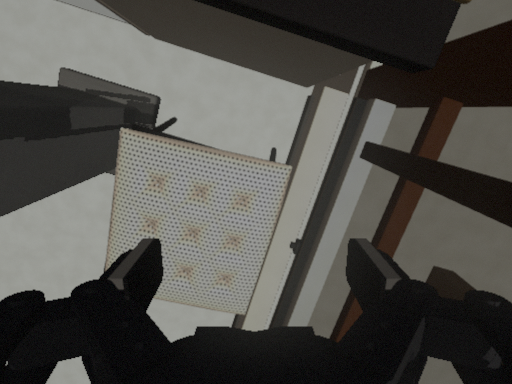

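```bash
cat > h.py <<'E'
from bench import bot
import cv2,numpy as np
def px2w(c,u,v,z):
    K=np.array(c["camera_matrix"]);T=np.array(c["camera_from_world"]);R=T[:3,:3];t=T[:3,3]
    d=R.T@np.linalg.inv(K)@np.array([u,v,1.]);o=-R.T@t
    return o+d*(z-o[2])/d[2]
def w2px(c,p):
    K=np.array(c["camera_matrix"]);T=np.array(c["camera_from_world"])
    q=K@(T[:3,:3]@np.array(p,float)+T[:3,3]);return q[:2]/q[2]
def st():
    o=bot.observe();print("t",round(o["clock"],2),"tcp",np.round(o["tool_pos"],2),"rpy",np.round(o["eef_rot"],2),"F",np.round(o["ft_force"],2),"T",np.round(o["ft_torque"],2),"w",round(o["width"],2));return o
E
python3 - <<'E'
from h import *
im=cv2.imread("pics/top0.png")
a=cv2.resize(im[160:260,100:240],None,fx=5.5,fy=5.5,interpolation=cv2.INTER_CUBIC);cv2.imwrite("pics/tb.png",a)
a=cv2.resize(im[165:225,250:370],None,fx=6,fy=6,interpolation=cv2.INTER_CUBIC);cv2.imwrite("pics/ta.png",a)
c=bot.get_calibration("top")
for uv in [(297,200),(273,201),(325,201),(127,222),(180,217)]: print(uv,px2w(c,*uv,110)[:2])
E
```

```text
(297, 200) [ 558.31945052 -230.04914862]
(273, 201) [ 555.15522081 -171.33260218]
(325, 201) [ 556.68084653 -298.64042481]
(127, 222) [499.99440259 180.66700416]
(180, 217) [513.50207894  53.68736107]
```

View pics/tb.png

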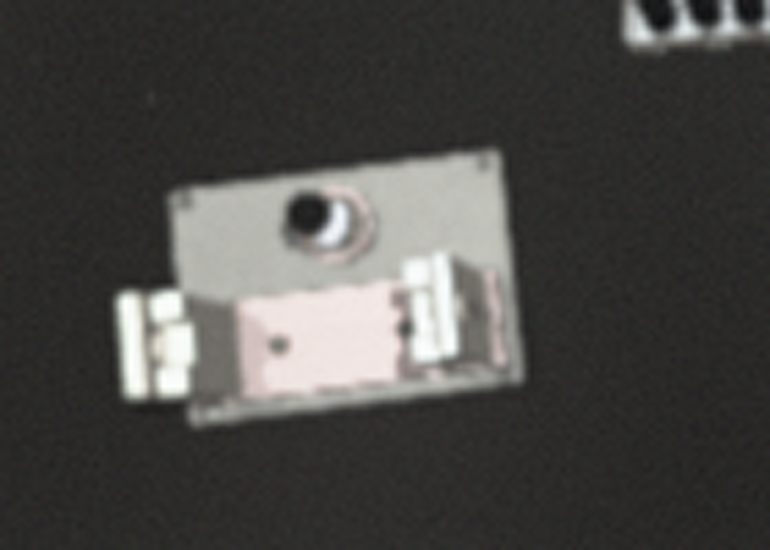

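View pics/ta.png

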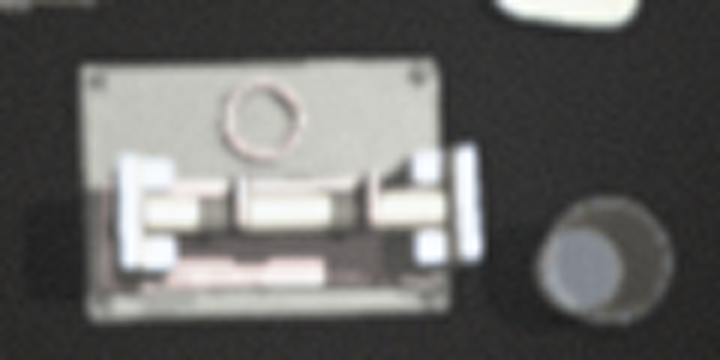

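```bash
cat >> h.py <<'E'
from scipy.spatial.transform import Rotation as Ro
def go(x,y,z,yaw=None,n=12):
    """suggest rows: delta in tool axes (m) and turn about tool z (rad)"""
    o=bot.observe();R=Ro.from_euler("xyz",o["eef_rot"],degrees=True)
    d=R.inv().apply(np.array([x,y,z])-o["tool_pos"])/1000
    r=[0,0,0]
    if yaw is not None: r=(R.inv()*Ro.from_euler("xyz",[180,0,yaw],degrees=True)).as_rotvec()
    print("tool delta m",np.round(d,4),"per row",np.round(d/n,4),"turn rad",np.round(r,4))
def standpts(zp=105):
    pass
E
python3 - <<'E'
from h import *
from scipy.optimize import least_squares
c=bot.get_calibration("top")
A=np.array([(263.3,176),(323,174.7),(265,218.7),(325,217)])
# tb: /5.5+(100,160)
B=np.array([(172,188),(498,152),(195,424),(520,380)])/5.5+[100,160]
b=np.array([(58,82),(58,-82),(-58,82),(-58,-82)])
for nm,U in (("A",A),("B",B)):
    W=np.array([px2w(c,*u,10)[:2] for u in U])
    print(nm,np.linalg.norm(W[0]-W[1]),np.linalg.norm(W[0]-W[2]))
    f=lambda p:(b@np.array([[np.cos(p[2]),np.sin(p[2])],[-np.sin(p[2]),np.cos(p[2])]])+p[:2]-W).ravel()
    s=least_squares(f,[550,0,0]);print(s.x,np.degrees(s.x[2]),s.fun.round(1))
go(557,-230,240,-90,13);st()
E
```

```text
A 165.04092980976964 117.63477645158433
[ 5.79848180e+02 -2.34880610e+02  3.78878955e-02] 2.170816508372436 [-0.8 -0.6 -0.4  0.4  0.7  0.5  0.5 -0.3]
B 161.6960814141048 117.15034869679359
[5.33505181e+02 1.20742500e+02 1.37661110e-01] 7.887400606677732 [-0.9  0.7  1.6 -1.3 -0.1  2.9 -0.6 -2.3]
tool delta m [-0.1941 -0.4669 -0.0087] per row [-0.0149 -0.0359 -0.0007] turn rad [ 0.     -0.      0.2928]
t 1.5 tcp [ 165.94 -550.55  231.28] rpy [180.    -0.   -73.23] F [-0.1   0.28 -0.29] T [0.   0.01 0.01] w 85.19
```

```bash
python3 -m handwheel '[1,-0.015,-0.036,0,0,0,0, 1,-0.015,-0.036,0,0,0,0, 1,-0.015,-0.036,0,0,0,0, 1,-0.015,-0.036,0,0,0,0, 1,-0.015,-0.036,0,0,0,0, 1,-0.015,-0.036,0,0,0,0, 1,-0.015,-0.036,0,0,0,0, 1,-0.015,-0.036,0,0,0,0, 1,-0.015,-0.036,0,0,0,0, 1,-0.015,-0.036,0,0,0,0, 1,-0.015,-0.036,0,0,0,0, 1,-0.015,-0.036,0,0,0,0]'; python3 -c "
from h import *
go(557,-231,240,-87.8,1);st()"
```

```text
clock: 2.5
tool_pos: [538.4, -250.3, 231.4]
eef_rot: [179.9, -0.5, -74.2]
ft_force: [0.3, -1.1, -0.0]
width: 85.6
tool delta m [-0.0135 -0.0231 -0.0088] per row [-0.0135 -0.0231 -0.0088] turn rad [ 0.0004 -0.0085  0.2368]
t 2.5 tcp [ 538.43 -250.35  231.39] rpy [179.92  -0.48 -74.23] F [ 0.33 -1.12 -0.04] T [-0.03  0.02 -0.  ] w 85.56
```

```bash
python3 -m handwheel '[1,-0.0135,-0.023,-0.009,0,-0.008,0, 1,0,0,0,0,0,0.118, 1,0,0,0,0,0,0.118, 1,0,0,0,0,0,0]'
python3 - <<'E'
from h import *
go(557,-231,240,-87.8,1);st()
c=bot.get_calibration("wrist")
im=bot.read_camera("wrist");cv2.imwrite("pics/w1.png",im[:,:,::-1])
np.savez("w1.npz",K=c["camera_matrix"],T=c["camera_from_world"])
for t in ["stand_a","guard"]: print(t,[(np.round(d["bbox"]).tolist(),round(d["confidence"],2)) for d in bot.spot_in("wrist",t)][:2])
for p in [(557,-231,105),(557,-231,137)]: print(w2px(c,p))
E
```

```text
clock: 2.83
tool_pos: [564.8, -221.2, 240.2]
eef_rot: [-179.9, 0.1, -87.5]
ft_force: [1.0, 0.6, -0.1]
width: 85.5
tool delta m [0.0094 0.0082 0.0001] per row [0.0094 0.0082 0.0001] turn rad [-0.0018  0.0021  0.0045]
t 2.83 tcp [ 564.79 -221.21  240.16] rpy [-1.799e+02  1.200e-01 -8.754e+01] F [ 0.98  0.64 -0.06] T [-0.    0.01 -0.01] w 85.51
stand_a [([185.0, 100.0, 354.0, 217.0], 0.64), ([4.0, 123.0, 61.0, 233.0], 0.56)]
guard [([205.0, 171.0, 343.0, 215.0], 0.69)]
[264.08195537 190.82451158]
[265.18690031 200.61284731]
```

View pics/w1.png

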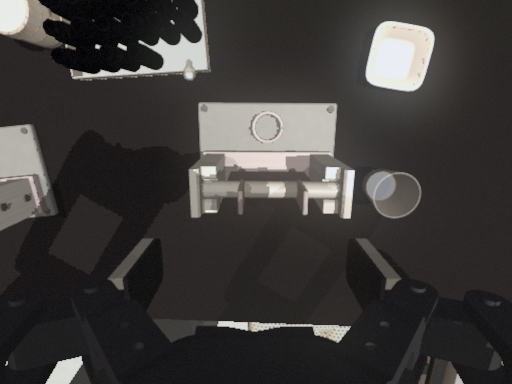

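Run:
```python
from h import *
im=cv2.imread("pics/w1.png")
a=cv2.resize(im[95:225,180:365],None,fx=4.3,fy=4.3,interpolation=cv2.INTER_CUBIC);a=np.clip(a*1.6,0,255).astype(np.uint8);cv2.imwrite("pics/w1z.png",a);print(a.shape)
```

```text
(559, 796, 3)
```

View pics/w1z.png

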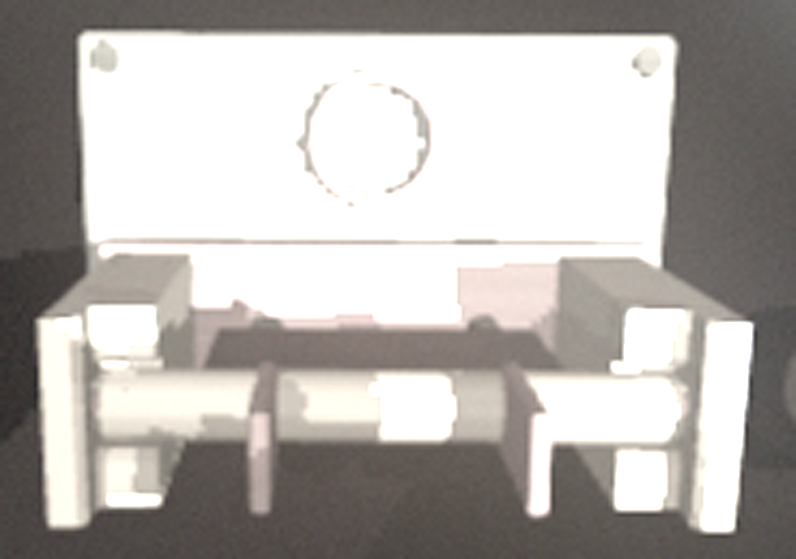

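Run:
```python
from h import *
d=np.load("w1.npz");c={"camera_matrix":d["K"],"camera_from_world":d["T"]}
def P(u,v,z): return px2w(c,(u+.5)/4.3-.5+180,(v+.5)/4.3-.5+95,z)[:2].round(1)
print("L tab back/front outer",P(248,410,149),P(251,513,149),"inner",P(272,410,149),P(270,513,149))
print("R tab inner",P(527,412,149),P(528,515,149),"outer",P(551,412,149),P(550,515,149))
print("Lcheek outer",P(38,318,122),P(48,526,122),"in",P(83,318,122),P(88,522,122))
print("Rcheek outer",P(752,322,122),P(735,532,122),"in",P(705,322,122),P(700,530,122))
print("base",P(80,35,10),P(676,37,10))
print("nest ring",P(365,143,15))
```

```text
L tab back/front outer [ 568.3 -208. ] [ 548.4 -209.1] inner [ 568.5 -212.4] [ 548.6 -212.7]
R tab inner [ 570.2 -259.1] [ 550.3 -261. ] outer [ 570.4 -263.5] [ 550.5 -265.1]
Lcheek outer [ 578.4 -164. ] [ 534.3 -165.6] in [ 578.8 -173.1] [ 535.5 -174. ]
Rcheek outer [ 583.9 -307.2] [ 539.3 -309.4] in [ 583.5 -297.8] [ 539.4 -302. ]
base [ 634.9 -152.7] [ 641.3 -314.3]
nest ring [ 609.8 -231.4]
```

```bash
python3 -c "
from h import *
go(516,122,240,-82.5,9)"
```

```text
tool delta m [-0.3461  0.0319  0.0005] per row [-0.0385  0.0035  0.0001] turn rad [-0.0008  0.0022 -0.0855]
```

```bash
python3 -m handwheel '[1,-0.039,0.0035,0,0,0,0, 1,-0.039,0.0035,0,0,0,0, 1,-0.039,0.0035,0,0,0,0, 1,-0.039,0.0035,0,0,0,0, 1,-0.039,0.0035,0,0,0,0, 1,-0.039,0.0035,0,0,0,0, 1,-0.039,0.0035,0,0,0,0, 1,-0.039,0.0035,0,0,0,0, 1,-0.037,0.0035,0,0,0,0, 1,0,0,0,0,0,-0.1, 1,0,0,0,0,0,0]'
python3 - <<'E'
from h import *
st()
c=bot.get_calibration("wrist")
im=bot.read_camera("wrist");cv2.imwrite("pics/w2.png",im[:,:,::-1])
np.savez("w2.npz",K=c["camera_matrix"],T=c["camera_from_world"])
E
```

```text
clock: 3.9
tool_pos: [511.1, 128.4, 238.9]
eef_rot: [-179.9, -0.0, -81.3]
ft_force: [-0.3, -0.6, 0.0]
width: 85.7
t 3.9 tcp [511.11 128.44 238.86] rpy [-1.7986e+02 -1.0000e-02 -8.1340e+01] F [-0.31 -0.57  0.02] T [-0.03  0.06  0.02] w 85.74
```

View pics/w2.png

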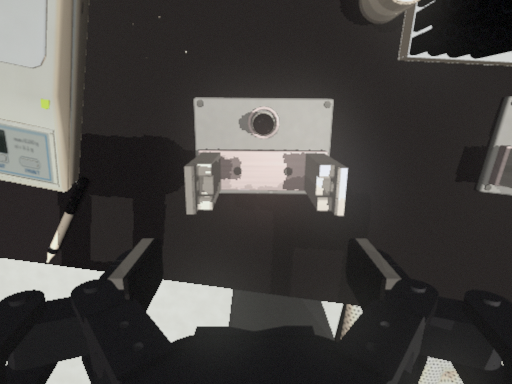

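Run:
```python
from h import *
im=cv2.imread("pics/w2.png")
a=cv2.resize(im[90:220,175:360],None,fx=4.3,fy=4.3,interpolation=cv2.INTER_CUBIC);a=np.clip(a*1.6,0,255).astype(np.uint8);cv2.imwrite("pics/w2z.png",a);print(a.shape)
```

```text
(559, 796, 3)
```

View pics/w2z.png

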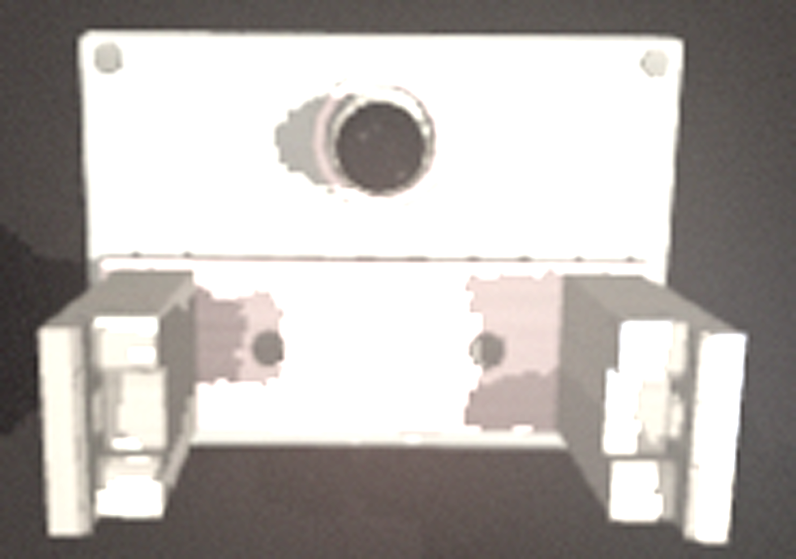

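```bash
cat > fit.py <<'E'
from h import *
from scipy.optimize import least_squares
def load(f):
    d=np.load(f);return {"camera_matrix":d["K"],"camera_from_world":d["T"]}
def fit(c,U,h=None,L=22.1,off=(180,95)):
    U=(np.array(U)+.5)/4.3-.5+np.array(off)
    m=np.array([(L,71.5),(-L,71.5),(L,-71.5),(-L,-71.5)])
    def f(p):
        R=np.array([[np.cos(p[2]),-np.sin(p[2])],[np.sin(p[2]),np.cos(p[2])]])
        z=p[3] if h is None else h
        return np.concatenate([w2px(c,[*(R@q+p[:2]),z])-u for q,u in zip(m,U)])
    s=least_squares(f,[540,0,0,122] if h is None else [540,0,0]);print(s.x.round(3),"yaw",np.degrees(s.x[2]).round(2),"res px",s.fun.round(1))
    return s.x
if __name__=="__main__":
    A=[(38,318),(48,526),(752,322),(735,532)];B=[(40,326),(49,534),(746,335),(729,543)]
    fit(load("w1.npz"),A,122);fit(load("w1.npz"),A);fit(load("w2.npz"),B,off=(175,90))
    for nm,f,o,U in (("A","w1.npz",(180,95),[(80,35),(676,37)]),("B","w2.npz",(175,90),[(82,35),(681,40)])):
        W=[px2w(load(f),(u+.5)/4.3-.5+o[0],(v+.5)/4.3-.5+o[1],10)[:2] for u,v in U];print(nm,np.mean(W,0),np.linalg.norm(W[0]-W[1]),np.degrees(np.arctan2(-(W[0]-W[1])[0],(W[0]-W[1])[1])))
    print("vial",px2w(load("w2.npz"),380/4.3+175,148/4.3+90,70))
E
python3 fit.py
```

```text
[ 5.59011e+02 -2.36544e+02  3.70000e-02] yaw 2.13 res px [ 0.3  0.   0.4  0.  -0.1  0.2 -0.6 -0.3]
[ 5.59263e+02 -2.36477e+02  3.70000e-02  1.23028e+02] yaw 2.13 res px [-0.1 -0.1  0.   0.1  0.3  0.1 -0.3 -0.2]
[5.08140e+02 1.17287e+02 1.39000e-01 1.18428e+02] yaw 7.94 res px [-0.1  0.1  0.1 -0.   0.3  0.1 -0.3 -0.2]
A [ 638.08838392 -233.53617892] 161.73900338981153 2.294088416087691
B [589.80385282 129.2362408 ] 161.42536633584047 8.227521766849268
vial [563.05695901 126.69400532  70.        ]
```

```bash
python3 -c "
from h import *
go(559.2,-236.5,200,-87.9,10)"
```

```text
tool delta m [0.368  0.0058 0.0385] per row [0.0368 0.0006 0.0039] turn rad [-0.0021  0.001   0.1101]
```

```bash
python3 -m handwheel '[1,0.037,0.0006,0.004,0,0,0, 1,0.037,0.0006,0.004,0,0,0, 1,0.037,0.0006,0.004,0,0,0, 1,0.037,0.0006,0.004,0,0,0, 1,0.037,0.0006,0.004,0,0,0, 1,0.037,0.0006,0.004,0,0,0, 1,0.037,0.0006,0.004,0,0,0, 1,0.037,0.0006,0.004,0,0,0, 1,0.037,0.0006,0.004,0,0,0, 1,0,0,0,0,0,0.11, 1,0,0,0,0,0,0]'; python3 -c "
from h import *
st();go(559.2,-236.5,200,-87.9,1)"
```

```text
clock: 4.87
tool_pos: [549.0, -234.7, 201.5]
eef_rot: [-179.6, -0.1, -90.1]
ft_force: [0.0, -0.3, -0.1]
width: 85.6
t 4.87 tcp [ 548.96 -234.74  201.5 ] rpy [-1.7962e+02 -1.0000e-01 -9.0120e+01] F [ 0.04 -0.32 -0.08] T [ 0.03  0.01 -0.03] w 85.63
tool delta m [ 0.0017 -0.0102  0.0016] per row [ 0.0017 -0.0102  0.0016] turn rad [-0.0066 -0.0019 -0.0387]
```

```bash
python3 -m handwheel '[1,0.0017,-0.0102,0.0016,-0.0066,-0.002,-0.0387, 1,0,0,0,0,0,0, 1,0,0,0,0,0,0]'
python3 - <<'E'
from h import *
st();go(559.2,-236.5,200,-87.9,1)
c=bot.get_calibration("wrist")
im=bot.read_camera("wrist");cv2.imwrite("pics/w3.png",im[:,:,::-1])
np.savez("w3.npz",K=c["camera_matrix"],T=c["camera_from_world"])
a=cv2.resize(im[100:300,130:410,::-1],None,fx=2.8,fy=2.8,interpolation=cv2.INTER_CUBIC);cv2.imwrite("pics/w3z.png",np.clip(a*1.6,0,255).astype(np.uint8))
E
```

```text
clock: 5.12
tool_pos: [556.4, -241.3, 199.3]
eef_rot: [179.9, 0.0, -88.1]
ft_force: [0.0, -0.6, -0.6]
width: 85.2
t 5.12 tcp [ 556.41 -241.33  199.28] rpy [ 1.7987e+02  3.0000e-02 -8.8130e+01] F [ 0.02 -0.63 -0.63] T [-0.01 -0.04 -0.04] w 85.22
tool delta m [-0.0047 -0.0029 -0.0007] per row [-0.0047 -0.0029 -0.0007] turn rad [ 0.0022  0.0004 -0.004 ]
```

View pics/w3z.png

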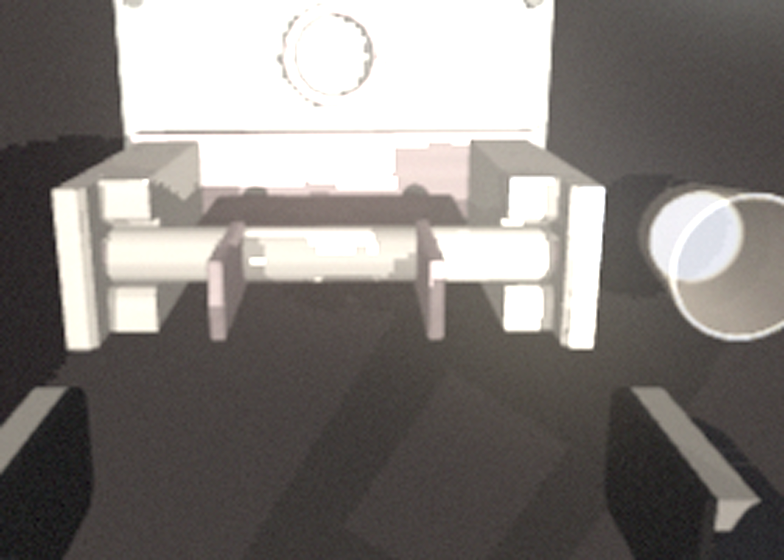

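Run:
```python
from h import *
import fit
c=fit.load("w3.npz")
def P(u,v,z): return px2w(c,(u+.5)/2.8-.5+130,(v+.5)/2.8-.5+100,z)[:2].round(1)
print("cheeks",P(53,191,122),P(67,350,122),P(604,187,122),P(596,348,122))
print("tabs L",P(208,259,149),P(211,338,149)," R",P(444,263,149),P(443,335,149))
st()
```

```text
cheeks [ 577.9 -164.2] [ 533.8 -165.5] [ 583.7 -307.1] [ 539.2 -309.8]
tabs L [ 568.4 -208.6] [ 548.9 -209.1]  R [ 569.3 -263.6] [ 551.5 -264.4]
t 5.17 tcp [ 556.46 -241.14  199.27] rpy [ 1.7988e+02  2.0000e-02 -8.8120e+01] F [-0.07  0.16  0.35] T [-0.01 -0.02 -0.07] w 85.45
```

```bash
python3 -m handwheel '[1,-0.0047,-0.0028,0,0.002,0,-0.003, 1,0,0,0.02,0,0,0, 1,0,0,0.02,0,0,0, 1,0,0,0,0,0,0, 1,0,0,0,0,0,0]'; python3 -c "
from h import *
st();go(559.2,-236.5,118.5,-87.9,1)"
```

```text
clock: 5.58
tool_pos: [559.9, -232.7, 161.5]
eef_rot: [-179.7, -0.1, -87.7]
ft_force: [-0.0, 0.5, 0.2]
width: 85.8
t 5.58 tcp [ 559.86 -232.66  161.51] rpy [-1.7975e+02 -8.0000e-02 -8.7700e+01] F [-0.05  0.46  0.25] T [-0.03  0.03  0.03] w 85.82
tool delta m [0.0037 0.001  0.043 ] per row [0.0037 0.001  0.043 ] turn rad [-0.0044 -0.0014  0.0036]
```

```bash
python3 -m handwheel '[1,0.0025,0.001,0,-0.004,-0.001,0.003, 1,0,0,0,0,0,0, 1,0,0,0,0,0,0]'; python3 -c "
from h import *
st();go(559.2,-236.5,118.5,-87.9,1)"
```

```text
clock: 5.83
tool_pos: [559.6, -234.2, 164.0]
eef_rot: [-179.9, -0.1, -87.8]
ft_force: [0.6, 1.5, -0.3]
width: 85.6
t 5.83 tcp [ 559.64 -234.21  163.98] rpy [-1.7989e+02 -8.0000e-02 -8.7760e+01] F [ 0.61  1.45 -0.26] T [-0.02  0.03  0.05] w 85.6
tool delta m [0.0022 0.0006 0.0455] per row [0.0022 0.0006 0.0455] turn rad [-0.002  -0.0014  0.0025]
```

```bash
for i in 1 2 3; do python3 -m handwheel '[1,0,0,0,0,0,0]' >/dev/null; python3 -c "
from h import *
st()"; done
```

```text
t 5.92 tcp [ 560.23 -234.49  165.11] rpy [-1.798e+02 -1.400e-01 -8.775e+01] F [-0.02  0.28 -0.36] T [0.09 0.04 0.03] w 85.25
t 6.0 tcp [ 560.7  -234.77  166.04] rpy [-179.72   -0.19  -87.75] F [-0.03 -0.81  0.15] T [-0.02 -0.03 -0.01] w 85.51
t 6.08 tcp [ 561.06 -235.01  166.76] rpy [-179.66   -0.22  -87.76] F [ 0.43 -0.03 -0.41] T [-0.03 -0.04 -0.02] w 85.5
```

```bash
python3 -m handwheel '[1,0.002,0.0005,0.01,0,0,0]' >/dev/null; python3 -c "
from h import *
st()"; for i in 1 2 3; do python3 -m handwheel '[1,0,0,0,0,0,0]' >/dev/null; python3 -c "
from h import *
st()"; done
```

```text
t 6.17 tcp [ 562.57 -237.9   159.33] rpy [-179.38   -0.39  -87.74] F [-0.04 -0.42 -0.07] T [ 0.01 -0.    0.03] w 85.44
t 6.25 tcp [ 561.27 -237.64  157.11] rpy [-179.55   -0.3   -87.76] F [-1.47  1.03 -0.81] T [ 0.04  0.05 -0.03] w 85.63
t 6.33 tcp [ 561.28 -237.77  156.83] rpy [-179.56   -0.29  -87.77] F [ 0.04 -0.27  0.52] T [-0.05 -0.07 -0.06] w 85.44
t 6.42 tcp [ 560.81 -237.67  156.12] rpy [-179.63   -0.25  -87.78] F [ 0.35  0.38 -0.52] T [-0.01  0.    0.03] w 85.4
```

```bash
python3 -c "
from h import *
go(559.2,-236.5,118.5,-87.9,1)";python3 -m handwheel '[1,-0.001,0.0012,0.012,-0.005,-0.003,-0.002, 1,0,0,0.011,0,0,0, 1,0,0,0.005,0,0,0, 1,0,0,0,0,0,0]' >/dev/null; python3 -c "
from h import *
st();go(559.2,-236.5,118.5,-87.9,1)"
```

```text
tool delta m [-0.0014  0.0018  0.0376] per row [-0.0014  0.0018  0.0376] turn rad [-0.0065 -0.0044  0.0022]
t 6.75 tcp [ 559.19 -236.64  124.72] rpy [-1.7998e+02 -4.0000e-02 -8.7660e+01] F [-0.33  0.05  0.05] T [-0.01 -0.02 -0.01] w 85.38
tool delta m [-0.0001 -0.      0.0062] per row [-0.0001 -0.      0.0062] turn rad [-0.0003 -0.0006  0.0041]
```

```bash
python3 -m handwheel '[1,0,0,0.005,0,0,0.003, 0.7,0,0,0,0,0,0, 0.7,0,0,0,0,0,0, 0.7,0,0,0,0,0,0, 0.7,0,0,0,0,0,0, 0.7,0,0,0,0,0,0]' >/dev/null
python3 - <<'E'
from h import *
st();go(559.2,-236.5,118.5,-87.9,1)
im=bot.read_camera("wrist")
a=cv2.resize(im[120:320,120:400,::-1],None,fx=2.8,fy=2.8,interpolation=cv2.INTER_CUBIC);cv2.imwrite("pics/w4z.png",np.clip(a*1.6,0,255).astype(np.uint8))
E
```

```text
t 7.25 tcp [ 558.72 -236.19  117.89] rpy [ 1.7992e+02  4.0000e-02 -8.7840e+01] F [ 0.53  0.02 -0.61] T [-0.02 -0.03 -0.03] w 59.88
tool delta m [ 0.0003 -0.0005 -0.0006] per row [ 0.0003 -0.0005 -0.0006] turn rad [0.0015 0.0006 0.001 ]
```

View pics/w4z.png

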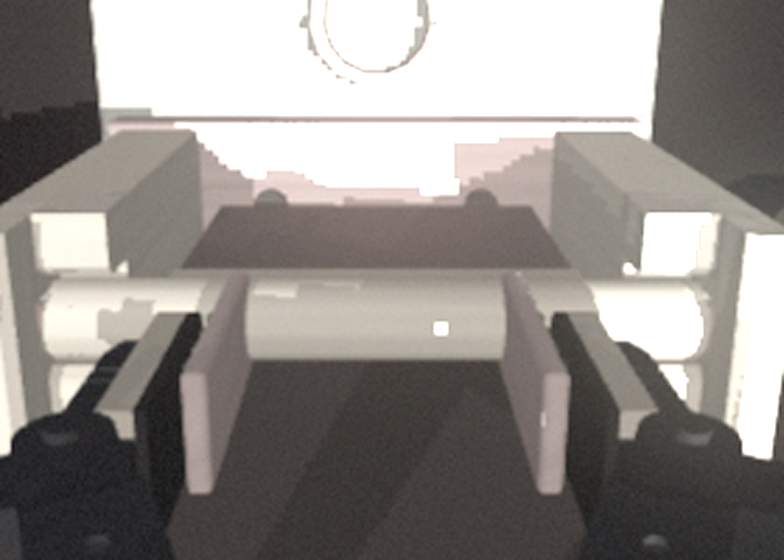

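```bash
python3 -m handwheel '[0.3,0,0,0,0,0,0, 0.3,0,0,0,0,0,0, 0.3,0,0,0,0,0,0, 0.3,0,0,0,0,0,0, 0.3,0,0,0,0,0,0]' >/dev/null
python3 - <<'E'
from h import *
st()
im=bot.read_camera("wrist")
a=cv2.resize(im[120:320,120:400,::-1],None,fx=2.8,fy=2.8,interpolation=cv2.INTER_CUBIC);cv2.imwrite("pics/w5z.png",np.clip(a*1.6,0,255).astype(np.uint8))
E
```

```text
t 7.72 tcp [ 560.12 -237.22  121.95] rpy [-1.7987e+02 -1.3000e-01 -8.7840e+01] F [ 0.05 -0.15 -1.95] T [-0.04 -0.06 -0.06] w 31.46
```

View pics/w5z.png

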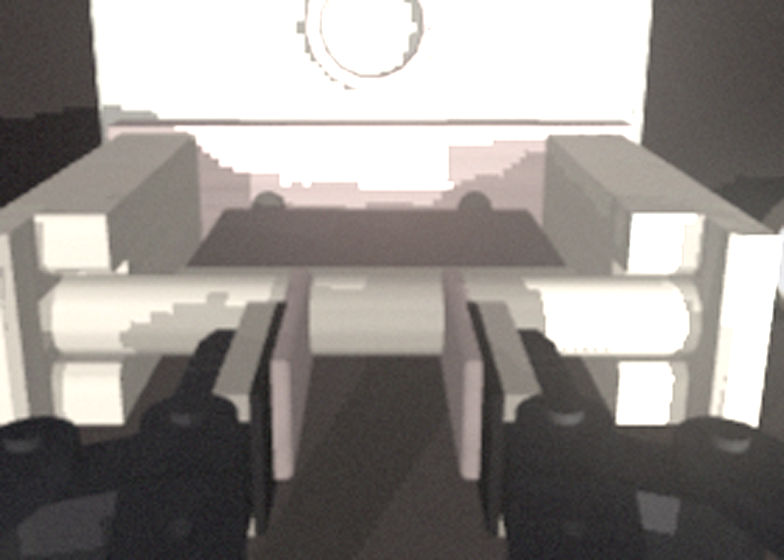

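```bash
python3 -m handwheel '[0.3,0,0,-0.004,0,0,0, 0.3,0,0,-0.006,0,0,0, 0.3,0,0,-0.01,0,0,0, 0.3,0,0,-0.01,0,0,0]' >/dev/null; python3 -c "
from h import *
st()"
```

```text
t 8.1 tcp [ 556.46 -235.06  148.32] rpy [179.57   0.23 -87.85] F [ 0.56  0.07 -2.64] T [-0.01 -0.    0.05] w 31.39
```

```bash
python3 -m handwheel '[0.3,0,0,-0.02,0,0,0, 0.3,0,0,-0.025,0,0,0, 0.3,0,0,-0.025,0,0,0, 0.3,0,0,-0.015,0,0,0, 0.3,0,0,0,0,0,0,0.3,0,0,0,0,0,0]' >/dev/null
python3 - <<'E'
from h import *
st();go(508,117,245,-82.1,10)
im=bot.read_camera("wrist")
a=cv2.resize(im[120:320,120:400,::-1],None,fx=2.8,fy=2.8,interpolation=cv2.INTER_CUBIC);cv2.imwrite("pics/w6z.png",np.clip(a*1.6,0,255).astype(np.uint8))
im=bot.read_camera("side");cv2.imwrite("pics/s6z.png",cv2.resize(im[100:340,180:400,::-1],None,fx=2.5,fy=2.5,interpolation=cv2.INTER_CUBIC))
E
```

```text
t 8.6 tcp [ 557.72 -235.57  243.49] rpy [ 1.7981e+02  7.0000e-02 -8.7830e+01] F [-0.56  0.2  -3.53] T [-0.   -0.02  0.04] w 31.25
tool delta m [-0.3542  0.0363 -0.0009] per row [-0.0354  0.0036 -0.0001] turn rad [ 0.0032  0.0015 -0.1   ]
```

View pics/w6z.png

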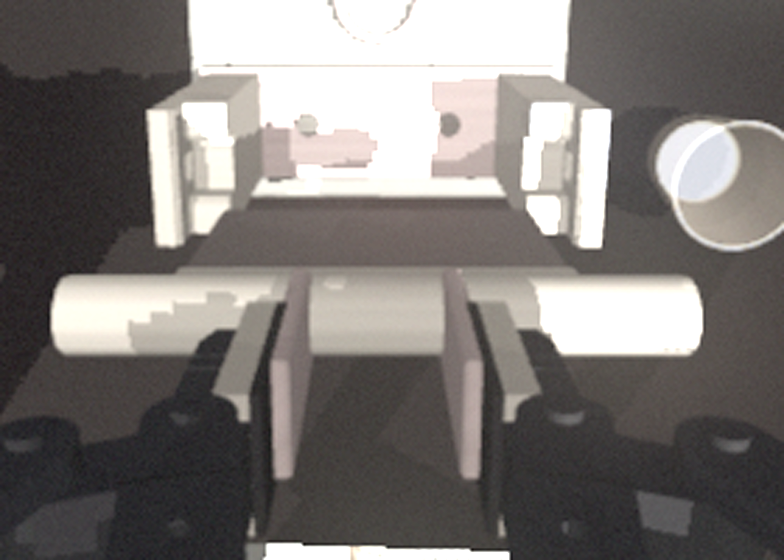

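View pics/s6z.png

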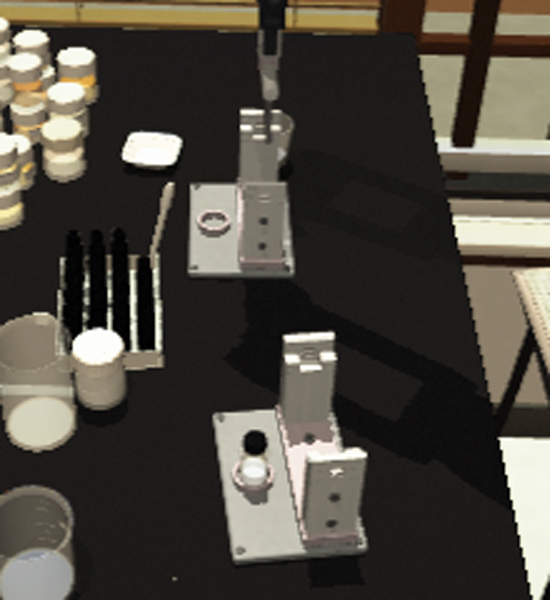

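Run:
```python
from h import *
from scipy.optimize import least_squares
o=st();c=bot.get_calibration("wrist")
f=lambda u,v:((u+.5)/2.8-.5+120,(v+.5)/2.8-.5+120)
z=o["tool_pos"][2]-17
# barrel silhouette limits at middle, ends
L=f(52,315);R=f(702,315)
for zz in (z-3,z,z+3):
    a=px2w(c,*L,zz);b=px2w(c,*R,zz);m=(a+b)/2
    print(zz.round(1),np.linalg.norm(a-b).round(1),"mid",m.round(1),"rel tcp",(m-o["tool_pos"]).round(2),"yaw",np.degrees(np.arctan2(-(a-b)[0],(a-b)[1])).round(2))
    for v in (276,355): print("   edge x",px2w(c,*f(377,v),zz)[0].round(1))
```

```text
t 8.7 tcp [ 557.42 -235.42  242.4 ] rpy [ 1.7974e+02  1.2000e-01 -8.7830e+01] F [-0.61 -0.   -3.68] T [-0.01 -0.04  0.03] w 30.97
222.4 132.2 mid [ 555.2 -235.9  222.4] rel tcp [ -2.23  -0.5  -20.  ] yaw 2.26
   edge x 563.6
   edge x 546.3
225.4 129.8 mid [ 556.5 -235.9  225.4] rel tcp [ -0.97  -0.46 -17.  ] yaw 2.26
   edge x 564.7
   edge x 547.8
228.4 127.4 mid [ 557.7 -235.8  228.4] rel tcp [  0.3   -0.41 -14.  ] yaw 2.26
   edge x 565.8
   edge x 549.2
```

```bash
python3 -m handwheel '[0.3,-0.015,0.002,-0.001,0,0,0, 0.3,-0.03,0.003,-0.001,0,0,0, 0.3,-0.035,0.0035,0,0,0,0, 0.3,-0.035,0.0035,0,0,0,0, 0.3,-0.035,0.0035,0,0,0,0, 0.3,-0.035,0.0035,0,0,0,0, 0.3,-0.035,0.0035,0,0,0,0, 0.3,-0.035,0.0035,0,0,0,0, 0.3,-0.03,0.003,0,0,0,0, 0.3,-0.02,0.002,0,0,0,0, 0.3,0,0,0,0,0,-0.05, 0.3,0,0,0,0,0,-0.05]' >/dev/null; python3 -c "
from h import *
st();go(508.6,117.7,235,-82,1)"
```

```text
t 9.7 tcp [496.47  89.93 225.57] rpy [177.66   1.17 -82.07] F [-0.45 -0.16 -2.67] T [-0.05 -0.03 -0.04] w 31.07
tool delta m [-0.026  -0.0155 -0.0095] per row [-0.026  -0.0155 -0.0095] turn rad [ 0.0408  0.0205 -0.0007]
```

```bash
python3 -m handwheel '[0.3,-0.014,-0.008,-0.01,0.02,0.01,0, 0.3,-0.01,-0.006,-0.003,0.015,0.008,0, 0.3,0,0,0,0,0,0, 0.3,0,0,0,0,0,0]' >/dev/null; python3 -c "
from h import *
st();go(508.6,117.7,235,-82,1)"
```

```text
t 10.03 tcp [501.42 119.49 232.29] rpy [178.97   0.19 -81.71] F [-0.04 -0.55 -3.82] T [-0.03  0.02  0.  ] w 31.15
tool delta m [ 0.0028 -0.0068 -0.0028] per row [ 0.0028 -0.0068 -0.0028] turn rad [0.0179 0.0034 0.0051]
```

```bash
python3 -m handwheel '[0.3,0.002,-0.006,-0.001,0.018,0.003,0.004, 0.3,0,0,0,0,0,0, 0.3,0,0,0,0,0,0]' >/dev/null
python3 - <<'E'
from h import *
o=st();go(508.6,117.7,200,-82,1)
c=bot.get_calibration("wrist");np.savez("w7.npz",K=c["camera_matrix"],T=c["camera_from_world"],p=o["tool_pos"])
im=bot.read_camera("wrist")
a=cv2.resize(im[90:290,115:395,::-1],None,fx=2.8,fy=2.8,interpolation=cv2.INTER_CUBIC);cv2.imwrite("pics/w7z.png",np.clip(a*1.6,0,255).astype(np.uint8))
E
```

```text
t 10.28 tcp [506.59 117.33 231.02] rpy [ 1.7983e+02 -2.0000e-02 -8.1990e+01] F [ 1.22  0.54 -3.53] T [-0.05  0.05  0.01] w 31.42
tool delta m [-0.0001 -0.0021  0.031 ] per row [-0.0001 -0.0021  0.031 ] turn rad [ 0.0031 -0.0004  0.0002]
```

View pics/w7z.png

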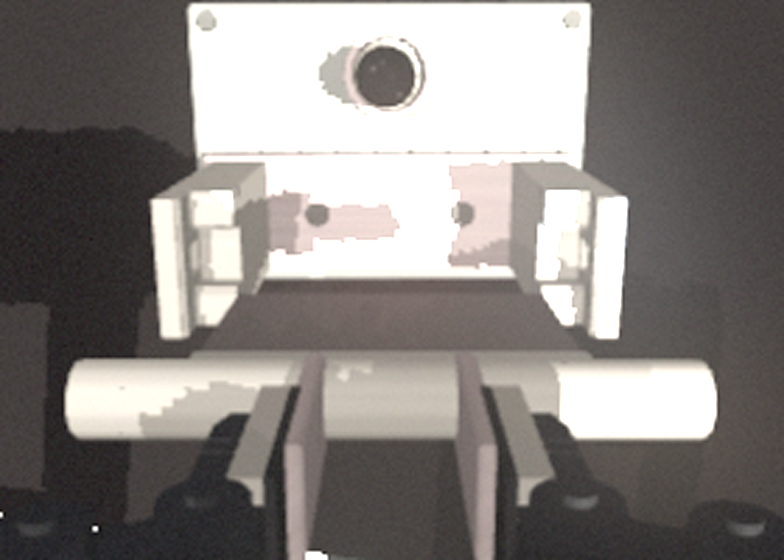

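Run:
```python
from h import *
from scipy.optimize import least_squares
import fit
c=fit.load("w7.npz");U=np.array([(152,198),(161,338),(628,197),(619,339)])
V=((U+.5)/2.8-.5+[115,90]+.5)*4.3-.5   # into fit's convention with off=0
for h in (None,117.4,118.4): fit.fit(c,V,h,off=(0,0))
f=lambda u,v:((u+.5)/2.8-.5+115,(v+.5)/2.8-.5+90)
p=np.load("w7.npz")["p"]
for r in (15,17):
    a=px2w(c,*f(66,399),p[2]-r);b=px2w(c,*f(716,399),p[2]-r);print(r,((a+b)/2-p).round(2),np.degrees(np.arctan2(-(a-b)[0],(a-b)[1])).round(2))
```

```text
[5.08092e+02 1.17247e+02 1.40000e-01 1.18311e+02] yaw 8.04 res px [-0.3 -0.   0.2  0.   0.3  0.3 -0.2 -0.4]
[5.07890e+02 1.17219e+02 1.40000e-01] yaw 8.04 res px [ 0.   0.1  0.5 -0.1 -0.   0.4 -0.5 -0.5]
[5.08112e+02 1.17250e+02 1.40000e-01] yaw 8.04 res px [-0.3 -0.   0.2  0.   0.3  0.3 -0.2 -0.3]
15 [ -0.08  -0.54 -15.  ] 8.03
17 [ -0.91  -0.66 -17.  ] 8.03
```

```bash
python3 -m handwheel '[0.3,0,-0.002,0.02,0.003,0,0, 0.3,0,0,0.025,0,0,0, 0.3,0,0,0.018,0,0,0, 0.3,0,0,0.005,0,0,0, 0.3,0,0,0,0,0,0]' >/dev/null; python3 -c "
from h import *
st();go(508.5,117.85,145,-82,1)"
```

```text
t 10.75 tcp [511.41 114.69 163.03] rpy [-1.7968e+02 -9.0000e-02 -8.2270e+01] F [-0.97  0.54 -3.95] T [-0.04 -0.01  0.01] w 31.34
tool delta m [-0.0036  0.0026  0.018 ] per row [-0.0036  0.0026  0.018 ] turn rad [-0.0056 -0.0016 -0.0047]
```

```bash
python3 -m handwheel '[0.3,-0.002,0.0015,0.004,-0.0056,-0.0016,-0.004, 0.3,0,0,0.004,0,0,0, 0.3,0,0,0,0,0,0, 0.3,0,0,0,0,0,0]' >/dev/null; python3 -c "
from h import *
st();go(508.5,117.85,145,-82,1)"
```

```text
t 11.08 tcp [511.36 116.04 157.  ] rpy [-1.7983e+02 -1.0000e-02 -8.2090e+01] F [ 0.35 -0.27 -3.64] T [ 0.03 -0.08  0.01] w 31.24
tool delta m [-0.0022  0.0026  0.012 ] per row [-0.0022  0.0026  0.012 ] turn rad [-0.003  -0.0002 -0.0016]
```

```bash
python3 -m handwheel '[0.3,-0.0018,0.0025,0.004,-0.003,0,-0.001, 0.3,0,0,0.003,0,0,0, 0.3,0,0,0,0,0,0, 0.3,0,0,0,0,0,0]' >/dev/null; python3 -c "
from h import *
st();go(508.5,117.85,145,-82,1)"
```

```text
t 11.42 tcp [510.09 117.96 151.76] rpy [-1.7974e+02 -3.0000e-02 -8.2010e+01] F [-0.24 -1.07 -3.72] T [-0.02  0.    0.01] w 31.18
tool delta m [-0.0001  0.0016  0.0068] per row [-0.0001  0.0016  0.0068] turn rad [-0.0045 -0.0005 -0.0002]
```

```bash
python3 -m handwheel '[0.3,0,0.002,0.003,-0.004,0,0, 0.3,0,0.0005,0.002,0,0,0, 0.3,0,0,0,0,0,0, 0.3,0,0,0,0,0,0]' >/dev/null
python3 - <<'E'
from h import *
o=st();go(508.5,117.85,140,-82,1)
c=bot.get_calibration("wrist");np.savez("w8.npz",K=c["camera_matrix"],T=c["camera_from_world"],p=o["tool_pos"])
im=bot.read_camera("wrist")
a=cv2.resize(im[90:290,115:395,::-1],None,fx=2.8,fy=2.8,interpolation=cv2.INTER_CUBIC);cv2.imwrite("pics/w8z.png",np.clip(a*1.6,0,255).astype(np.uint8))
E
```

```text
t 11.75 tcp [507.53 117.66 146.52] rpy [-1.7996e+02 -4.0000e-02 -8.2000e+01] F [ 0.39 -0.31 -2.74] T [ 0.   -0.03  0.06] w 31.13
tool delta m [-0.0001 -0.001   0.0065] per row [-0.0001 -0.001   0.0065] turn rad [-0.0007 -0.0007  0.0001]
```

View pics/w8z.png

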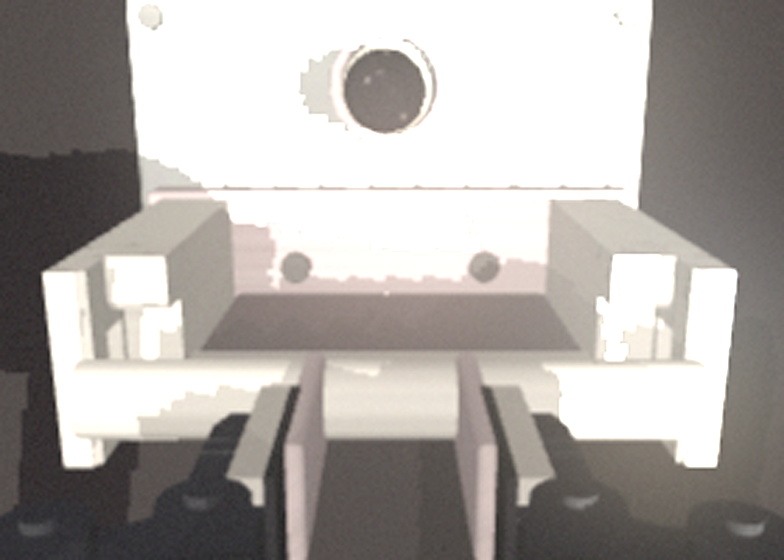

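```bash
python3 -m handwheel '[0.3,0,-0.0006,0.003,0,0,0, 0.3,0,0.0003,0.003,0,0,0, 0.3,0,0.0003,0.002,0,0,0, 0.3,0,0,0,0,0,0]' >/dev/null; python3 -c "
from h import *
st();go(508.5,117.85,130,-82,1)"
```

```text
t 12.13 tcp [507.77 117.6  137.86] rpy [-1.7994e+02 -4.0000e-02 -8.2000e+01] F [ 0.26  0.54 -3.64] T [-0.02  0.02  0.  ] w 31.14
tool delta m [-0.0002 -0.0008  0.0079] per row [-0.0002 -0.0008  0.0079] turn rad [-0.0011 -0.0007 -0.0001]
```

```bash
python3 -m handwheel '[0.3,0,-0.0006,0.003,0,0,0, 0.3,0,0.0002,0.003,0,0,0, 0.3,0,0.0002,0.002,0,0,0, 0.3,0,0,0,0,0,0]' >/dev/null; python3 -c "
from h import *
st();go(508.5,117.85,122,-82,1)"
```

```text
t 12.47 tcp [507.84 117.64 128.74] rpy [-1.7997e+02 -3.0000e-02 -8.2010e+01] F [-0.01  0.19 -3.92] T [-0.01  0.   -0.  ] w 30.84
tool delta m [-0.0001 -0.0007  0.0067] per row [-0.0001 -0.0007  0.0067] turn rad [-0.0006 -0.0006 -0.0001]
```

```bash
python3 -m handwheel '[0.3,0,-0.0005,0.002,0,0,0, 0.3,0,0,0.0015,0,0,0, 0.3,0,0,0.001,0,0,0]' >/dev/null; python3 -c "
from h import *
st();go(508.5,117.85,118,-82,1)"
```

```text
t 12.72 tcp [508.54 117.68 123.89] rpy [-1.7995e+02 -4.0000e-02 -8.2000e+01] F [ 0.63 -0.11 -2.83] T [-0.04  0.01  0.03] w 30.98
tool delta m [-0.0002  0.      0.0059] per row [-0.0002  0.      0.0059] turn rad [-0.0009 -0.0007 -0.0001]
```

```bash
for k in 1 2 3; do python3 -m handwheel '[0.3,0,0,0.0015,0,0,0]' >/dev/null; python3 -c "
from h import *
st()"; done
```

```text
t 12.8 tcp [508.67 117.7  122.35] rpy [-1.7994e+02 -4.0000e-02 -8.2010e+01] F [-0.5  -0.47 -3.63] T [-0.03  0.02 -0.  ] w 31.5
t 12.88 tcp [508.73 117.73 120.76] rpy [-1.7993e+02 -4.0000e-02 -8.2000e+01] F [-0.04  0.29 -3.61] T [0.02 0.02 0.06] w 31.28
t 12.97 tcp [508.79 117.71 119.19] rpy [-1.7992e+02 -4.0000e-02 -8.2010e+01] F [ 0.41 -0.23 -3.08] T [ 0.01 -0.05 -0.03] w 31.33
```

Now 1 mm steps, watching Fz.

```bash
for k in 1 2 3; do python3 -m handwheel '[0.3,0,0,0.0008,0,0,0]' >/dev/null; python3 -c "
from h import *
st()"; done
```

```text
t 13.05 tcp [508.68 117.72 118.12] rpy [-1.7994e+02 -4.0000e-02 -8.2000e+01] F [-0.04  0.35 -3.55] T [-0.01  0.01 -0.01] w 30.76
t 13.13 tcp [508.68 117.72 117.2 ] rpy [-1.7994e+02 -4.0000e-02 -8.2010e+01] F [ 1.37  0.09 -2.98] T [ 0.04 -0.04 -0.03] w 31.22
t 13.22 tcp [508.78 117.72 116.72] rpy [-1.7994e+02 -4.0000e-02 -8.2000e+01] F [-2.15 -0.42  3.13] T [-0.06  0.46 -0.05] w 31.14
```

```bash
for k in 1 2; do python3 -m handwheel '[0.3,0,0,0,0,0,0]' >/dev/null; python3 -c "
from h import *
st()"; done
python3 - <<'E'
from h import *
im=bot.read_camera("wrist")
a=cv2.resize(im[90:290,115:395,::-1],None,fx=2.8,fy=2.8,interpolation=cv2.INTER_CUBIC);cv2.imwrite("pics/w9z.png",np.clip(a*1.6,0,255).astype(np.uint8))
im=bot.read_camera("side");cv2.imwrite("pics/s9z.png",cv2.resize(im[200:340,230:370,::-1],None,fx=4,fy=4,interpolation=cv2.INTER_CUBIC))
E
```

```text
t 13.3 tcp [508.93 117.74 116.97] rpy [-1.7992e+02 -4.0000e-02 -8.2000e+01] F [ 0.02 -0.23 -2.73] T [ 0.06 -0.01  0.01] w 30.91
t 13.38 tcp [509.04 117.74 117.02] rpy [-1.799e+02 -4.000e-02 -8.200e+01] F [ 0.53  0.19 -3.67] T [ 0.02  0.02 -0.04] w 30.75
```

View pics/w9z.png

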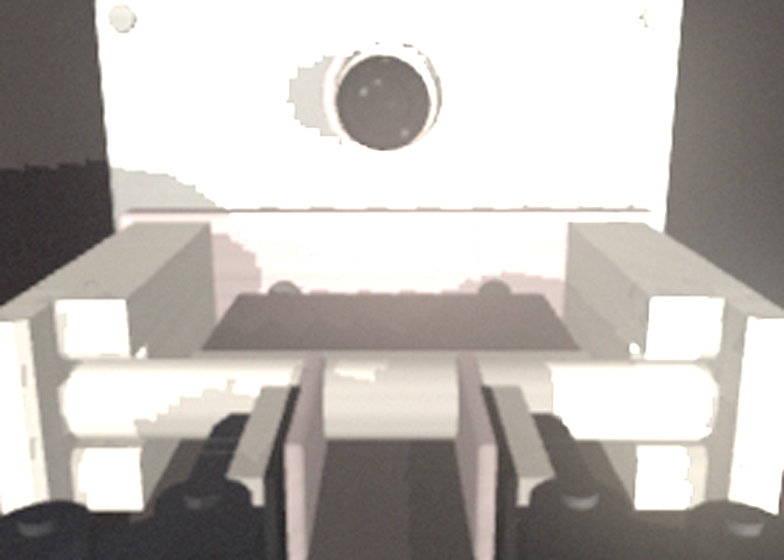

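View pics/s9z.png

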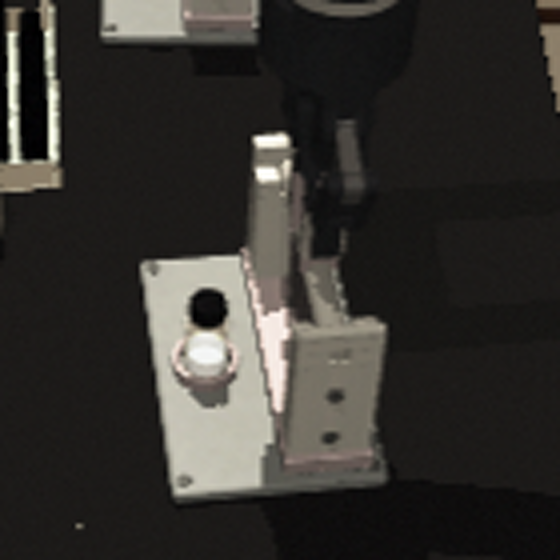

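```bash
for k in 1 2 3; do python3 -m handwheel '[0.3,0,0.0002,0.0006,0,0,0]' >/dev/null; python3 -c "
from h import *
st()"; done
```

```text
t 13.57 tcp [509.02 117.73 116.75] rpy [-1.7988e+02 -4.0000e-02 -8.2000e+01] F [-1.59  0.84  3.36] T [0.06 0.31 0.01] w 31.21
t 13.65 tcp [509.03 117.75 116.76] rpy [-1.7986e+02 -4.0000e-02 -8.2000e+01] F [-1.25 -0.69  2.12] T [-0.01  0.36  0.01] w 31.12
t 13.73 tcp [509.01 117.74 116.77] rpy [-1.7984e+02 -5.0000e-02 -8.2000e+01] F [-1.99 -0.12  2.28] T [-0.04  0.34  0.04] w 30.86
```

```bash
python3 -m handwheel '[0.3,0,0.0004,0.0006,-0.002,0,0, 0.3,0,0.0002,0.0006,0,0,0, 0.5,0,0,0.0005,0,0,0]'; python3 -c "
from h import *
st()"; python3 -m handwheel '[0.6,0,0,0.0003,0,0,0,0.75,0,0,0.0002,0,0,0]'; python3 -c "
from h import *
st()"
```

```text
clock: 13.98
tool_pos: [509.1, 117.7, 116.0]
eef_rot: [-179.8, -0.1, -82.0]
ft_force: [0.9, 0.3, -3.5]
width: 41.6
t 13.98 tcp [509.15 117.72 116.02] rpy [-1.7984e+02 -5.0000e-02 -8.2000e+01] F [ 0.86  0.27 -3.54] T [ 0.   -0.01  0.04] w 41.63
clock: 14.15
tool_pos: [508.7, 117.7, 114.3]
eef_rot: [-179.9, -0.0, -82.0]
ft_force: [0.5, 0.8, 0.3]
width: 62.1
t 14.15 tcp [508.66 117.72 114.28] rpy [-1.7989e+02 -4.0000e-02 -8.2000e+01] F [0.55 0.84 0.32] T [-0.02 -0.01 -0.  ] w 62.12
```

Run:
```python
from h import *
im=bot.read_camera("wrist")
a=cv2.resize(im[90:290,115:395,::-1],None,fx=2.8,fy=2.8,interpolation=cv2.INTER_CUBIC);cv2.imwrite("pics/w10z.png",np.clip(a*1.6,0,255).astype(np.uint8))
st()
```

```text
t 14.2 tcp [508.78 117.72 114.43] rpy [-1.7987e+02 -5.0000e-02 -8.2000e+01] F [ 0.35  0.08 -0.46] T [-0.02  0.03 -0.01] w 63.94
```

View pics/w10z.png

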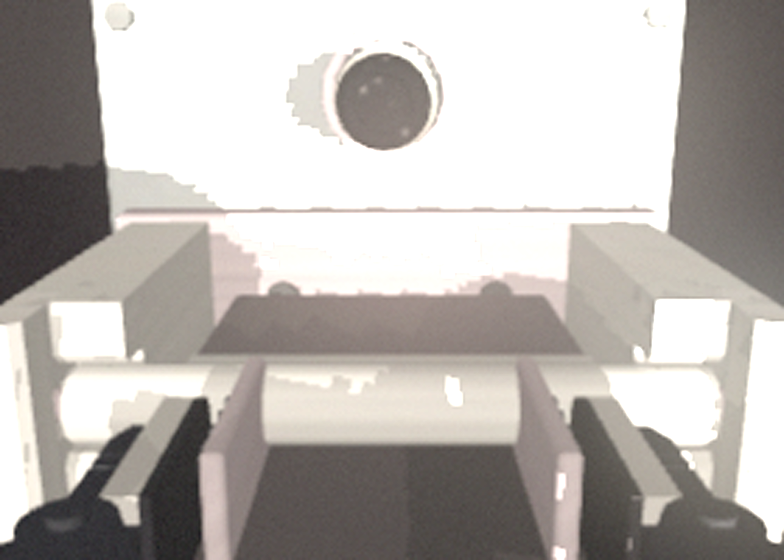

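```bash
python3 -m handwheel '[0.82,0,0,0,0,0,0, 0.82,0,0,-0.004,0,0,0, 0.82,0,0,-0.012,0,0,0, 0.82,0,0,-0.02,0,0,0, 0.82,0,0,-0.03,0,0,0, 0.82,0,0,-0.03,0,0,0, 0.82,0,0,-0.01,0,0,0, 0.82,0,0,0,0,0,0]'
python3 - <<'E'
from h import *
st()
im=bot.read_camera("wrist")
c=bot.get_calibration("wrist");np.savez("w11.npz",K=c["camera_matrix"],T=c["camera_from_world"])
a=cv2.resize(im[60:260,115:395,::-1],None,fx=2.8,fy=2.8,interpolation=cv2.INTER_CUBIC);cv2.imwrite("pics/w11z.png",np.clip(a*1.6,0,255).astype(np.uint8))
im=bot.read_camera("side");cv2.imwrite("pics/s11z.png",cv2.resize(im[200:340,230:370,::-1],None,fx=4,fy=4,interpolation=cv2.INTER_CUBIC))
E
```

```text
clock: 14.87
tool_pos: [509.2, 117.6, 226.0]
eef_rot: [-179.8, -0.1, -82.0]
ft_force: [-0.1, -0.6, 0.2]
width: 70.2
t 14.87 tcp [509.21 117.58 225.97] rpy [-1.7983e+02 -7.0000e-02 -8.2010e+01] F [-0.1  -0.64  0.19] T [-0.08 -0.03  0.04] w 70.22
```

View pics/w11z.png

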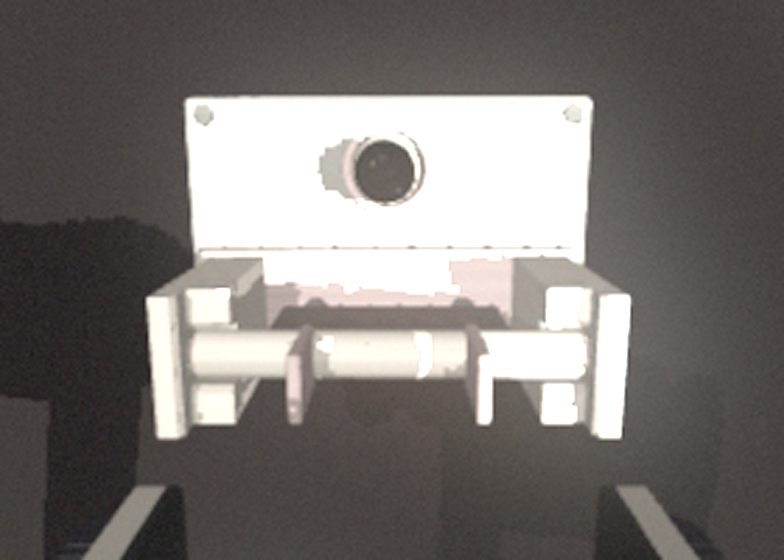

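View pics/s11z.png

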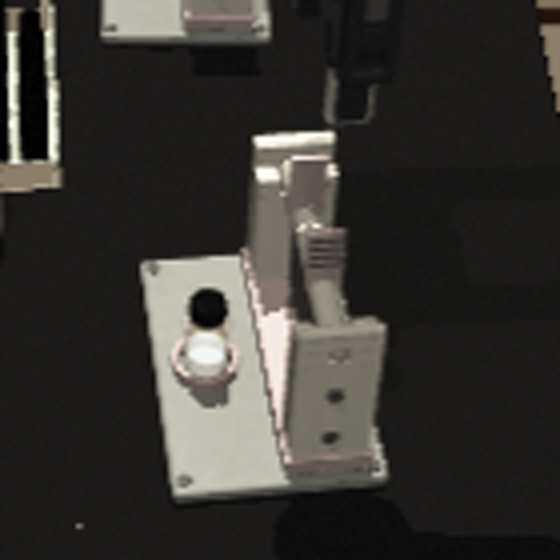

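```bash
python3 -m handwheel '[0.82,0,0,0,0,0,0, 0.82,0,0,0,0,0,0, 0.82,0,0,0,0,0,0, 0.82,0,0,0,0,0,0, 0.82,0,0,0,0,0,0, 0.82,0,0,0,0,0,0]' >/dev/null
python3 - <<'E'
from h import *
import fit
c=fit.load("w11.npz")
P=lambda u,v,z:px2w(c,(u+.5)/2.8-.5+115,(v+.5)/2.8-.5+60,z)[:2]
a=P(288,356,144.5);b=P(289,421,144.5);d=P(493,354,144.5);e=P(492,423,144.5)
print("tab tops",a,b,d,e,"mean",(a+b+d+e)/4,"span",np.linalg.norm((a+b-d-e)/2))
l=P(190,353,101);r=P(590,353,101);print("barrel",(l+r)/2)
st()
im=bot.read_camera("wrist");cv2.imwrite("pics/w12z.png",np.clip(cv2.resize(im[60:260,115:395,::-1],None,fx=2.8,fy=2.8)*1.6,0,255).astype(np.uint8))
E
```

```text
tab tops [514.63361623 145.6173174 ] [496.43251883 143.34614236] [522.83754852  91.23992317] [503.60084596  88.20345876] mean [509.37613238 117.10171042] span 55.296821355074805
barrel [508.68119327 117.11806984]
t 15.47 tcp [502.92 117.07 214.79] rpy [ 1.7906e+02  2.0000e-02 -8.2020e+01] F [ 0.49 -0.23 -0.06] T [ 0.   -0.07 -0.02] w 70.08
```

View pics/w12z.png

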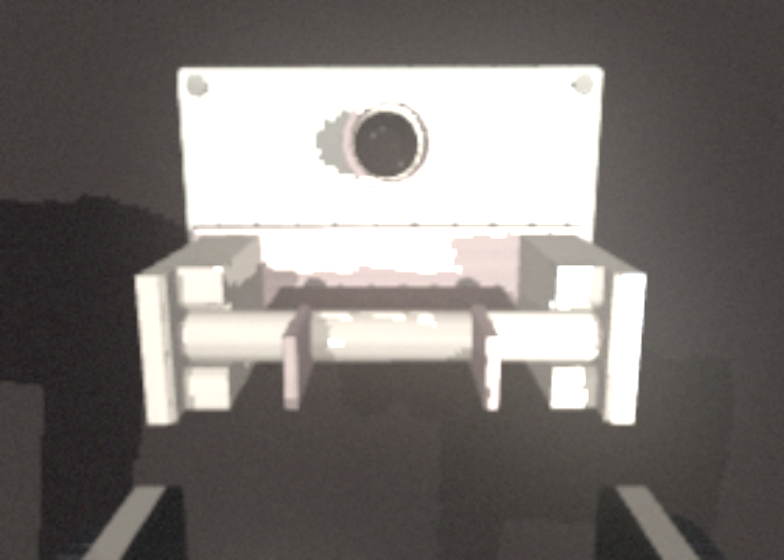

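```bash
python3 -c "
from h import *
print(bot.finish_job());st()"
```

```text
the job is handed in; nothing more can be done
None
the job is handed in; nothing more can be done
```

I moved the guard from the empty stand to the stand with the vial and handed the job in at about 15.5 s. No verdict was reported, and the final state was checked by pictures only.

- **Lift:** I pinched both tabs and lifted the guard about 120 mm clear of the empty stand.
- **Finding the saddles:** from the wrist pictures, the vial stand's posts sit about 3.5 mm forward and 4.6 mm low of nominal.
- **Seating:** I felt the guard down in steps of about 1 mm. It met the saddle floors where the pictures predicted, and I held it there with about 6 N before opening the fingers. I then backed straight up.

**Last checks:**
- The tabs measure 55.3 mm apart against a nominal 56 mm, so both pins look fully out. I did not see the pin tips in their holes directly.
- The barrel lies in both saddles, and the tab tops are within about 1 mm of being straight above it, so the panel hangs plumb.
- The vial looks undisturbed and upright in its nest.
- The gripper was empty and about 65 mm above the tab tops.

**What disagreed:**
- The arm drifts when told to hold still: it sank about 11 mm during the last idle rows, still well clear of everything.
- The gripper read 31 mm with the tabs pinched, instead of the expected 34 mm.
- The jar, boat and measuring glass were not measured again at the end. The arm stayed well above the jar and boat and never reached down beside the glass.

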